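# Read a keg's pressure with a push-on gauge

### The arm

A 7-joint arm with a two-finger parallel gripper is mounted at the origin on the work surface. World frame = base frame: x ahead of the robot, y to its left, z up, the work surface at z = 0. Lengths are in m, angles in rad, forces in N, time in s.
With the tool pointing down it reaches from about 0.4 to 0.85 m from the base axis. Payload 4.5 kg.
Tool frame: the origin (TCP) lies at the very end of the fingers, on their centre line; the grasp point (between the pads) lies 19 mm behind it (r.grip_point_offset is the distance from the TCP to the grasp point, in m); y points along the fingers, x is the direction in which the jaws open and shut, and the axes are right-handed (so a half turn about y gives the same grasp; the last joint's range is limited). The gripper opens to 88 mm and grips with 3 to 60 N. Pads are 18 mm wide; open, the fingers measure 123 mm over their backs; the gripper's body (75 mm by 187 mm) begins 45 mm behind the grasp point.
Start: joints at [-1.246, 0.689, -0.195, 1.565, 0.157, 0.902, -0.215], TCP at [0.179, 0.599, 0.239] pointing down, gripper open.
Joint ranges: [-3.01, 3.01], [-0.46, 2.08], [-1.47, 1.51], [0.13, 2.56], [-1, 4.14], [0.04, 2.09], [-2.66, 2.66]. Speed limits (rad/s): [2.57, 2.57, 3.14, 3.14, 3.14, 3.14, 3.14].

### API

Orientations are given as a unit quaternion [x, y, z, w].
In Python, from plant import get_state, snapshot, camera_params, job, r gives the robot as it stands.
- The arm moves only by the tool carry_out, never from a script. Its arguments are lists of equal length, an entry for each row: "offset": the shift along the world's x, y, z in m, a list of three; "twist": the turn about the world's z in degrees. In form: {"offset": [[tx, ty, tz], ...], "twist": [twist, ...]}. A call has 1 to 8 rows; each row shifts and turns the commanded pose from where the row before left it; what a row does not reach is not made up. A row lasts 1/8 s, in which the tool goes at most 62.5 mm and 10.7 degrees, less where a joint would pass 70% of its speed; a pose out of reach is approached as far as the arm can. A call with a gripper value outside its range is refused whole. "grip" is the finger opening in m, from 0 to 0.0881, set as the call begins (left out, the last holds). The fingers move at their own pace and stop on an object; "newtons" is the grip in N (left out, the last holds). Time passes only in rows, so rows that do not move let the fingers close. It gives the time, the measured TCP pose, the force and the opening at its end, in the units of the state.
- get_state(): the state, without advancing time (a new reading comes with each control period).
- snapshot(name): name is "side" or "top"; returns the picture (480x640x3 uint8, red, green, blue); there is no depth.
- camera_params(name): a dict with "camera_matrix" (3x3 intrinsics, pixels), "dist_coeffs" ([k1, k2, p1, p2, k3] as OpenCV has them; the pictures are not rectified), "eye" and "orientation" of the camera in the world. Camera axes: x right, y up, looking along -z (the intrinsics and any distortion apply to the point x, -y, -z); pixel columns grow to the right and rows downward; lengths in m; the calibration is good to about 2 mm. A picture is of the moment at which its call begins. camera_params takes no time and is no camera call.
- job.finish_job(): hands the job in, once; it reports no verdict.
The state is a dict: "clock": time; "q": joint angles; "qd": joint speeds; "joint_torque": joint torques, N m; "tool_pos": TCP position; "eef_rot": TCP orientation; "contact_force": force on the tool from outside, world axes, zero at the start; "moment": the same for the moment, N m; "opening": opening from 0.0 (shut) to 1.0 (fully open).
Only numpy, scipy, OpenCV 4.12 (cv2) and the standard library are available. Lean on these libraries where they do the work, as an engineer would, in place of code of your own. Each camera call takes 0.05 s, during which the arm holds its last target. There are 200 camera calls.

### The job

Check the pressure in the small steel keg: take the gauge out of its stand, press its chuck squarely onto the keg's round gas valve until the plunger is fully down, firmly but without forcing it, and keep it there for about two seconds while the pressure pushes the white rod out. Then lift it off and stand it upright back in its stand with the rod still out for the cook to read, leaving everything else on the table where it is.

Things in the scene. Friction and masses are not known exactly. Their poses are not given: they have to be found in the camera images.
- gauge: Hand-held pressure gauge, upright in the stand at the start: aluminium barrel 22 mm in diameter on a black flared rubber chuck, 95 mm tall, 100 to 160 g. Origin: centre of the chuck's open mouth (underside), z up along the barrel. Chuck 36 mm wide at the mouth, 29 mm from 8 to 25 mm up. Grip it by the barrel, 52 to 95 mm up. Leave 25 mm above it for the white rod that comes out of the top.
- shoulder (a point): Point on the gauge's axis, 20 mm above its origin: the flat shoulder that ends the chuck's hollow and presses on the valve's plunger. The hollow is 30 mm wide at the mouth and tapers to 23 mm within 8 mm.
- rod_tip (a point): Top end of the gauge's white indicator rod (6 mm rod, 9 mm head), on the barrel's axis; with the rod fully in it lies 98.5 mm above the gauge's origin.
- rod (a joint): How far the indicator rod has come out, m: 0 = fully in (at the start). The keg's unknown pressure pushes it out to 10 to 20 mm once the valve's plunger is fully down; slight friction (0.6 N) then keeps it out when the gauge is taken off. Do not push it back.
- stand: Grey holder fixed to the table: a base 90 x 70 x 6 mm with a round cup, outer diameter 54 mm, inner 42 mm, rim 28 mm above the table. Origin: centre of the underside, z up. In the cup the gauge's origin rests 6 mm above the stand's origin.
- keg: Small round steel drinks keg fixed to the table, 120 mm in diameter, flat lid 120 mm above its origin (centre of the underside). On the lid, 30 mm from its axis: along the keg's +x the gas valve (a round post with a round brass end), along -x a blank plug with a square 20 mm head, its top 28 mm above the lid (leave it alone).
- valve: The keg's gas valve. Origin: on its axis, on the keg's lid, z up. A round steel post 20 mm in diameter rises from a collar (32 mm wide, 10 mm high); from its end stands a brass plunger, 18 mm wide, 5 mm out. The plunger's top is 50 mm above this origin give or take 12 mm: the post is screwed in differently every time and the pose does not tell, so find it by touch.
- plunger (a joint): How far the valve's sprung plunger is pressed down, m: 0 = up (shut), 0.0045 = fully down on its hard stop (open; the pressure is fully read from 0.0038 on). It starts to move at about 3.5 N and is fully down at about 12 N. More than 25 N between gauge and valve harms the valve.
- spice_jar: Bystander: spice jar with green lid, 42 mm wide, 80 mm tall, between keg and stand. Origin: centre of its underside, z up.
- spice_jar2: Bystander: spice jar with green lid, 46 mm wide, 95 mm tall, at the back. Origin: centre of its underside.
- bowl: Bystander: steel bowl, 110 mm wide, 45 mm tall, near the robot. Origin: centre of its underside.
- can: Bystander: food can, 72 mm wide, 100 mm tall, at the back left. Origin: centre of its underside.
- mug: Bystander: white mug, 80 mm wide, 90 mm tall, at the left. Origin: centre of its underside.
- oil: Bystander: green oil bottle, 64 mm wide, 200 mm tall, at the right. Origin: centre of its underside.
- spatula: Bystander: spatula lying at the back right, 240 mm long along its x. Origin: middle of its underside.
Things that resemble listed ones, but are neither listed nor needed, are in the scene too. What is shaped like the gauge but yellow is not meant. There is more than one size of the stand; the job needs the larger.

How it is judged:
On the way, in this order (a step that is already met when the one before it is completed fails the run):
1. the gauge, upright on the valve, holds the plunger fully down (at least 3.8 mm) for 1 s, with the rod pushed out (value of joint plunger above 0.0038 m and value of joint rod above 0.006 m and angle between gauge's own z axis and vertical below 0.14 rad and horizontal distance between gauge and valve below 0.005 m and contact force between gauge and valve above 3 N), for 1 s.
2. the gauge is lifted clear off the valve with the rod still out (z of gauge in the frame of valve above 0.063 m and value of joint rod above 0.006 m), for 0.1 s.
At the end, for the whole second after the job is handed in: The gauge stands at rest in the cup of its stand (axis within 6 mm, mouth within 4 mm of the cup's floor, within 7 degrees of upright) with its rod still more than 6 mm out, and the valve's plunger is up again (horizontal distance between gauge and stand below 0.006 m and z of gauge in the frame of stand below 0.01 m and angle between gauge's own z axis and vertical below 0.12 rad and linear speed of gauge below 0.02 m/s and value of joint rod above 0.006 m and value of joint plunger below 0.001 m); the robot touches nothing.
It fails at once if more than 25 N between gauge and valve (contact force between gauge and valve above 25 N).
It fails at once if the robot itself presses on the valve (contact force between any of the fingers, the arm and valve above 2 N).
It fails at once if the robot knocks the keg or its plug hard (over 20 N) (contact force between any of the fingers, the arm and keg above 20 N).
It fails at once if a bystander is moved by more than 20 mm or tipped (distance of any of spice_jar, spice_jar2, bowl, can, mug, oil, spatula from where it was at the start of the episode above 0.02 m or angle between any of spice_jar, spice_jar2, bowl, can, mug, oil, spatula's own z axis and vertical above 0.4 rad).
It also fails if it takes over 67 s, if anything falls off the work surface, if the arm or the gripper's body presses on something with over 40 N, if the wrist force passes 120 N, or if a joint passes its speed limit or range.

## Working session

There is one attempt and no reset: what is moved stays moved. The work goes in short steps, Python scripts to look and compute and a tool call to move; the robot and the scene stay as the last step left them, time stands still between calls to the robot, and variables do not carry over. Pictures are saved under pics/ and viewed, about 8 in all and at most 12, crops included, and the job is handed in when it is done.

Besides the shell and the picture viewer there is one more tool, called after "Request:" as a command line: name --pt "numbers of a row" for each row, then --argument value for the rest. carry_out: Moves the arm, as the interface text tells. Its arguments: {"type":"object","properties":{"offset":{"type":"array"},"twist":{"type":"array"},"grip":{"type":"number"},"newtons":{"type":"number"}},"required":["offset","twist"]}

```bash
ls && mkdir -p pics && python3 - <<'E'
from plant import get_state, snapshot, camera_params, job, r
import cv2
for n in("side","top"):
    cv2.imwrite(f"pics/{n}0.png",snapshot(n)[:,:,::-1]); print(n,camera_params(n))
s=get_state();print(s,r.grip_point_offset)
E
```

```text
pics
side {'camera_matrix': array([[531.92502709,   0.        , 322.1093578 ],
       [  0.        , 531.92502709, 245.06872506],
       [  0.        ,   0.        ,   1.        ]]), 'dist_coeffs': array([-0.07078902,  0.        ,  0.        ,  0.        ,  0.        ]), 'eye': array([ 0.39918495, -0.74006287,  0.99950628]), 'orientation': array([ 0.3440093 , -0.03779807, -0.09198964,  0.93368454])}
top {'camera_matrix': array([[473.15206307,   0.        , 319.57604693],
       [  0.        , 473.15206307, 247.89405802],
       [  0.        ,   0.        ,   1.        ]]), 'dist_coeffs': array([-0.02605882,  0.        ,  0.        ,  0.        ,  0.        ]), 'eye': array([ 0.37618942, -0.00925577,  1.0814434 ]), 'orientation': array([-0.06757618,  0.05759781,  0.71114047, -0.69742038])}
{'clock': 0.1, 'q': array([-1.246185  ,  0.68987186, -0.1945368 ,  1.56625926,  0.1573099 ,
        0.90246793, -0.21511704]), 'qd': array([-0.00012799, -0.00191652, -0.00041223, -0.00365663,  0.00014291,
       -0.00011349,  0.00031848]), 'joint_torque': array([-3.81752427e-03, -5.28493631e+01, -1.27120201e+00, -1.53836417e+01,
       -5.24757605e-02,  1.95569948e-03,  4.21661946e-05]), 'tool_pos': array([0.17907763, 0.59820415, 0.23800315]), 'eef_rot': array([ 0.5675256 ,  0.42186714, -0.42273173, -0.56678099]), 'contact_force': array([-0.26412768, -0.20332062, -0.54706265]), 'moment': array([-0.01862351,  0.00222383,  0.01236887]), 'opening': 0.9996569856279633} 0.0187
```

View pics/side0.png

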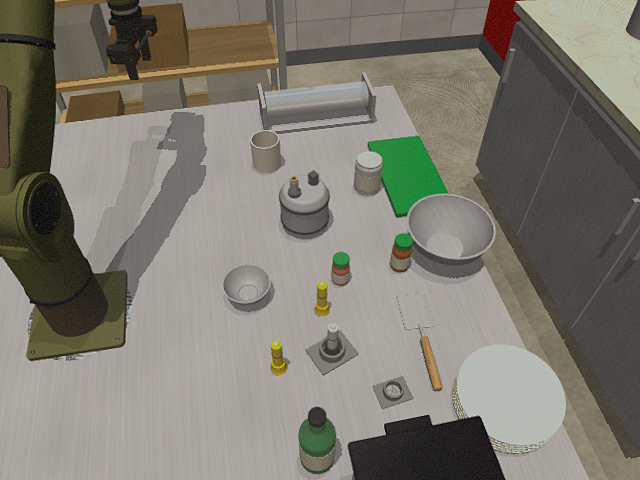

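View pics/top0.png

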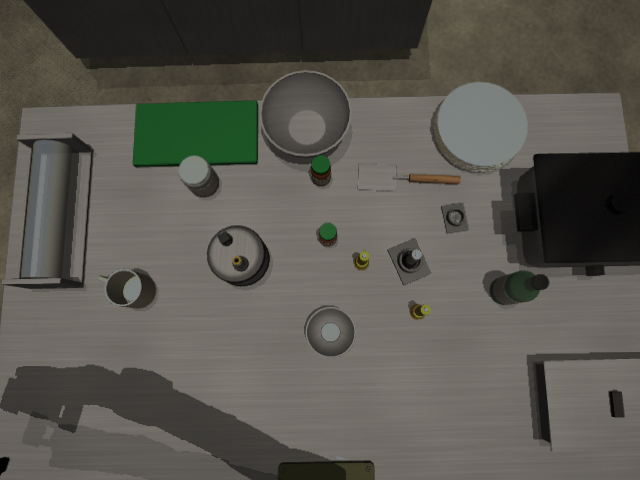

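Side: gauge in the larger stand at about (333,335), keg at (305,205) with brass valve at (294,182), plug at (313,177). Top: gauge (415,255), keg (237,255), valve (238,261). I'll crop in closer next.

```bash
cat > h.py <<'E'
import numpy as np, cv2
from scipy.spatial.transform import Rotation as R
from plant import get_state, snapshot, camera_params, job, r
def cam(n):
    p=camera_params(n); M=R.from_quat(p['orientation']).as_matrix()@np.diag([1,-1,-1])
    return p['camera_matrix'],p['dist_coeffs'],np.array(p['eye']),M
def ray(n,uv):
    K,D,e,M=cam(n); q=cv2.undistortPoints(np.array([[uv]],float),K,D)[0,0]
    return e,M@np.array([q[0],q[1],1.])
def plane(n,uv,z):
    e,d=ray(n,uv); return e+d*(z-e[2])/d[2]
def tri(a,b):
    (e,d),(f,g)=ray('side',a),ray('top',b)
    t=np.linalg.lstsq(np.c_[d,-g],f-e,rcond=None)[0]
    p,q=e+d*t[0],f+g*t[1]; return (p+q)/2,np.linalg.norm(p-q)
def proj(n,P):
    K,D,e,M=cam(n); return cv2.projectPoints(np.array(P,float).reshape(-1,1,3),cv2.Rodrigues(M.T)[0],-M.T@e,K,D)[0][:,0]
def crops(specs,name,f=5):
    ims={n:snapshot(n)[:,:,::-1] for n in {s[0] for s in specs}}
    o=[]
    for n,u,v,w,h in specs:
        o.append(cv2.resize(ims[n][v:v+h,u:u+w],None,fx=f,fy=f,interpolation=cv2.INTER_CUBIC))
    cv2.imwrite(name,np.vstack([np.hstack(o[i:i+2]) for i in range(0,len(o),2)]))
E
python3 - <<'E'
from h import *
crops([('side',295,310,80,60),('side',265,165,80,60),('top',375,230,80,60),('top',200,220,80,60)],'pics/c1.png')
E
```

```text
(no output)
```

View pics/c1.png

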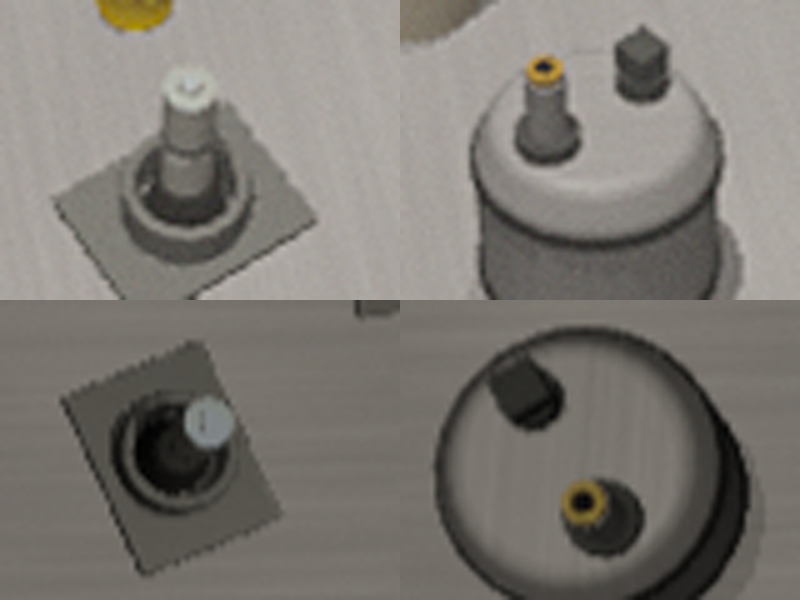

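The crop shows the gauge top centre at side (333,327.6) and top (416.6,254.2). The brass plunger is at side (294,178.8) and top (236.6,260.6), and the plug is next to it.

```bash
python3 - <<'E'
from h import *
np.set_printoptions(precision=4,suppress=True)
off=-0.5+0.5/5*0
print("gauge top",tri((332.9,327.3),(416.4,254.0)))
print("plunger",tri((293.8,178.6),(236.4,260.4)))
for z in(.16,.17,.18): print(z,plane('side',(293.8,178.6),z),plane('top',(236.4,260.4),z))
# cup rim z=.028
print("rim",plane('side',(295+37.3,310+37.5),.028),plane('top',(375+34.8,230+30.3),.028))
# base corners z=.006
c=[plane('top',(375+x/5-.2,230+y/5-.2),.006) for x,y in((61,101),(203,41),(283,216),(145,275))]
print(c,np.mean(c,0))
# plug top z=.148, valve collar
print("plug",plane('top',(200+22,220+14.5),.148), plane('side',(265+48.2,165+8.8),.148))
# colour blobs
for n,roi in(('side',(280,165,30,30)),('top',(220,245,35,30))):
    im=snapshot(n); x,y,w,h=roi; s=im[y:y+h,x:x+w].astype(int)
    m=((s[...,0]-s[...,2])>50).astype('uint8'); v,u=np.nonzero(m); print(n,'brass',x+(u.min()+u.max())/2,y+(v.min()+v.max())/2,u.ptp() if hasattr(u,'ptp') else np.ptp(u),np.ptp(v))
for P in ([.4,.2,.12],):pass
E
```

```text
gauge top (array([ 0.5358, -0.2002,  0.0984]), np.float64(0.001378245181583233))
plunger (array([0.5202, 0.1659, 0.1665]), np.float64(0.002872580601357404))
0.16 [0.5226 0.1733 0.16  ] [0.5197 0.1671 0.16  ]
0.17 [0.5211 0.1624 0.17  ] [0.5182 0.1652 0.17  ]
0.18 [0.5196 0.1515 0.18  ] [0.5166 0.1633 0.18  ]
rim [ 0.5358 -0.2053  0.028 ] [ 0.5325 -0.1982  0.028 ]
[array([ 0.5608, -0.151 ,  0.006 ]), array([ 0.5876, -0.2178,  0.006 ]), array([ 0.5055, -0.2499,  0.006 ]), array([ 0.4798, -0.1857,  0.006 ])] [ 0.5334 -0.2011  0.006 ]
plug [0.5752 0.1994 0.148 ] [0.5724 0.1942 0.148 ]
side brass 293.5 178.5 7 5
top brass 236.0 260.0 8 8
```

```bash
python3 - <<'E'
from h import *
np.set_printoptions(precision=4,suppress=True)
print(R.from_quat(get_state()['eef_rot']).as_matrix())
for n,u,z in(('dec1',(365,256),.095),('dec2',(425,309),.095),('jar',(328,231),.08),('oil',(540,283),.2),('bowl',(330,332),.045)): print(n,plane('top',u,z))
E
```

```text
[[ 0.2867 -0.0001 -0.958 ]
 [ 0.958  -0.0005  0.2867]
 [-0.0005 -1.     -0.    ]]
dec1 [ 0.5337 -0.0924  0.095 ]
dec2 [ 0.4202 -0.2124  0.095 ]
jar [ 0.5925 -0.0156  0.08  ]
oil [ 0.4591 -0.4081  0.2   ]
bowl [ 0.3772 -0.0154  0.045 ]
```

Request:
carry_out --pt "0.02 -0.05 0.01" --pt "0.02 -0.05 0.01" --pt "0.02 -0.05 0.01" --pt "0.02 -0.05 0.01" --pt "0.02 -0.05 0.01" --pt "0.02 -0.05 0.01" --pt "0.03 -0.05 0" --pt "0.03 -0.05 0" --twist '[0, 0, 0, 0, 0, 0, 0, 0]' --grip 0.06

```text
clock: 1.3
tool_pos: [0.3601, 0.1974, 0.2992]
eef_rot: [0.567, 0.423, -0.422, -0.567]
contact_force: [0.5, 0.5, -0.1]
opening: 0.682
```

Request:
carry_out --pt "0.02 -0.05 0" --pt "0.02 -0.05 0" --pt "0.02 -0.05 0" --pt "0.02 -0.05 0" --pt "0.025 -0.05 0" --pt "0.025 -0.05 0" --pt "0.025 -0.05 0" --pt "0.019 -0.049 0" --twist '[0, 0, 0, 0, 0, 0, 0, 0]'

```text
clock: 2.3
tool_pos: [0.5341, -0.2019, 0.2988]
eef_rot: [0.567, 0.423, -0.422, -0.567]
contact_force: [0.3, -0.1, 0.4]
opening: 0.677
```

Request:
carry_out --pt "0 0 -0.04" --pt "0 0 -0.04" --pt "0 0 -0.04" --pt "0 0 -0.04" --pt "0 0 0" --pt "0 0 0" --twist '[0, 0, 0, 0, 0, 0]'

```text
clock: 3.05
tool_pos: [0.5341, -0.2005, 0.14]
eef_rot: [0.568, 0.423, -0.422, -0.567]
contact_force: [-0.1, 0.1, -0.6]
opening: 0.686
```

```bash
python3 - <<'E'
from h import *
s=get_state();print(s['tool_pos'],s['clock'])
print(proj('side',[s['tool_pos']]),proj('top',[s['tool_pos']]))
crops([('side',270,260,120,100),('top',360,200,120,100)],'pics/c2.png',3)
E
```

```text
[ 0.53405603 -0.20045028  0.13996907] 3.05
[[332.16672151 316.12895871]] [[420.40274933 251.15520481]]
```

View pics/c2.png

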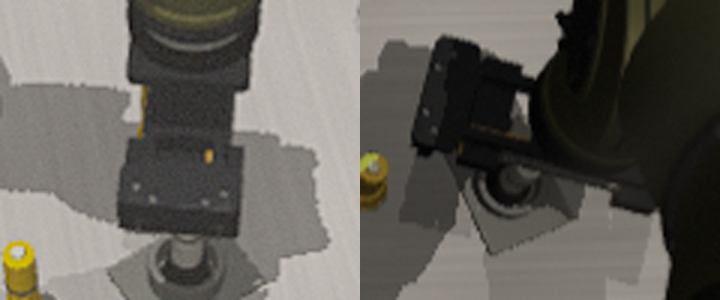

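Nearest finger sits over the gauge as expected (side: gauge just below finger at about (332,338)). Descending and gripping.

Request:
carry_out --pt "0 0 -0.025" --pt "0 0 -0.025" --pt "0 0 -0.025" --pt "0 0 0" --pt "0 0 0" --twist '[0, 0, 0, 0, 0]'

```text
clock: 3.78
tool_pos: [0.5343, -0.2006, 0.0653]
eef_rot: [0.568, 0.423, -0.422, -0.566]
contact_force: [0.5, 1.0, -0.2]
opening: 0.679
```

Request:
carry_out --pt "0 0 0" --pt "0 0 0" --pt "0 0 0" --pt "0 0 0" --pt "0 0 0" --pt "0 0 0" --twist '[0, 0, 0, 0, 0, 0]' --grip 0.005 --newtons 50

```text
clock: 4.53
tool_pos: [0.5332, -0.2002, 0.0638]
eef_rot: [-0.567, -0.422, 0.422, 0.567]
contact_force: [0.6, -0.1, 0.9]
opening: 0.232
```

Request:
carry_out --pt "0 0 0.02" --pt "0 0 0.04" --pt "0 0 0.05" --pt "0 0 0.05" --pt "0 0 0.04" --pt "0 0 0" --pt "0 0.02 0" --pt "-0.014 0.05 0" --twist '[0, 0, 0, 0, 0, 0, 0, 0]'

```text
clock: 5.52
tool_pos: [0.5185, -0.13, 0.2618]
eef_rot: [-0.567, -0.421, 0.422, 0.568]
contact_force: [0.8, 0.9, -1.5]
opening: 0.237
```

Request:
carry_out --pt "0 0.05 0" --pt "0 0.05 0" --pt "0 0.05 0" --pt "0 0.05 0" --pt "0 0.05 0" --pt "0 0.046 0" --pt "0 0 0" --pt "0 0 0" --twist '[0, 0, 0, 0, 0, 0, 0, 0]'

```text
clock: 6.52
tool_pos: [0.5176, 0.1657, 0.2622]
eef_rot: [-0.567, -0.421, 0.424, 0.567]
contact_force: [-0.0, -1.0, -1.9]
opening: 0.235
```

```bash
python3 - <<'E'
from h import *
s=get_state();print(s['tool_pos'],s['clock'],s['opening'])
crops([('side',260,95,80,110),('top',190,190,80,110)],'pics/c3.png',5)
p=s['tool_pos']; print(proj('side',[p,p-[0,0,.059]]),proj('top',[p,p-[0,0,.059]]))
E
```

```text
[0.51761819 0.16568761 0.26221828] 6.525 0.23487279483275583
[[290.6003756  146.27571168]
 [291.56215154 166.88523435]] [[226.26474163 252.85254498]
 [232.82503229 258.0420627 ]]
```

View pics/c3.png

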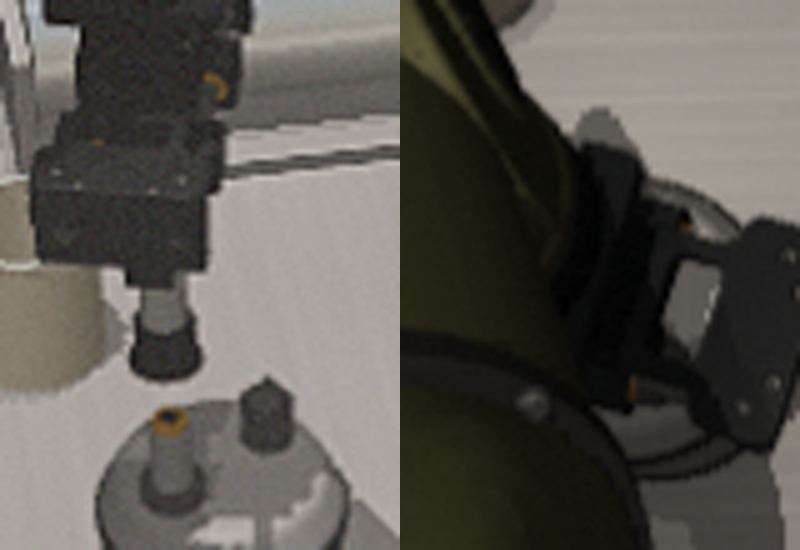

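```bash
python3 - <<'E'
from h import *
np.set_printoptions(precision=4,suppress=True)
print("collar top",plane('top',(200+203/5-.4,220+217/5-.4),.12))
print("collar side",plane('side',(265+148/5-.4,165+(163)/5-.4),.12),'front bottom edge pt')
print("mouth side front bottom edge",plane('side',(260+166/5-.4,95+382/5-.4),.2032))
print("gauge top via top",plane('top',(416.4,254.0),.103),"side",plane('side',(332.9,327.3),.103))
print("valve top via top",plane('top',(236.2,260.2),.166),"side",plane('side',(293.7,178.5),.166))
# chuck edges and brass in the side image, per row
im=snapshot('side').astype(int)
m=(im[...,0]-im[...,2]>50)[170:190,285:305]; v,u=np.nonzero(m); print('brass',285+(u.min()+u.max())/2,170+(v.min()+v.max())/2)
g=im.sum(2)
for row in(164,166,168,170,171,172): 
    c=np.nonzero(g[row,280:308]<170)[0]+280; print(row,c.min() if len(c) else None,c.max() if len(c) else None)
E
```

```text
collar top [0.5204 0.1669 0.12  ]
collar side [0.5188 0.1528 0.12  ] front bottom edge pt
mouth side front bottom edge [0.5181 0.1515 0.2032]
gauge top via top [ 0.5344 -0.1993  0.103 ] side [ 0.5358 -0.2029  0.103 ]
valve top via top [0.5192 0.1664 0.166 ] side [0.5215 0.1671 0.166 ]
brass 293.5 179.0
164 287 299
166 286 300
168 287 299
170 290 296
171 None None
172 None None
```

The gauge is aligned over the valve to within about 1 mm in both views, so I'm descending and watching the force.

Request:
carry_out --pt "0 0 -0.012" --pt "0 0 -0.012" --pt "0 0 -0.01" --pt "0 0 0" --pt "0 0 0" --twist '[0, 0, 0, 0, 0]'

```text
clock: 7.3
tool_pos: [0.5193, 0.1659, 0.2298]
eef_rot: [-0.567, -0.422, 0.422, 0.567]
contact_force: [-0.2, -0.2, -1.0]
opening: 0.235
```

Request:
carry_out --pt "0 0 -0.002" --pt "0 0 -0.002" --pt "0 0 -0.002" --pt "0 0 0" --twist '[0, 0, 0, 0]'

```text
clock: 7.8
tool_pos: [0.5191, 0.1658, 0.2236]
eef_rot: [-0.567, -0.422, 0.422, 0.567]
contact_force: [-0.2, 0.6, -0.0]
opening: 0.233
```

Request:
carry_out --pt "0 0 -0.001" --pt "0 0 -0.001" --pt "0 0 -0.001" --pt "0 0 0" --twist '[0, 0, 0, 0]'

```text
clock: 8.3
tool_pos: [0.5191, 0.1658, 0.2207]
eef_rot: [-0.567, -0.422, 0.422, 0.567]
contact_force: [0.2, -0.4, -1.0]
opening: 0.234
```

Request:
carry_out --pt "0 0 -0.001" --pt "0 0 -0.001" --pt "0 0 -0.001" --pt "0 0 0" --twist '[0, 0, 0, 0]'

```text
clock: 8.8
tool_pos: [0.5191, 0.1658, 0.2176]
eef_rot: [-0.567, -0.422, 0.422, 0.567]
contact_force: [-0.4, 0.1, -1.5]
opening: 0.235
```

Request:
carry_out --pt "0 0 -0.001" --pt "0 0 -0.001" --pt "0 0 -0.001" --pt "0 0 0" --twist '[0, 0, 0, 0]'

```text
clock: 9.3
tool_pos: [0.5191, 0.1658, 0.2146]
eef_rot: [-0.567, -0.422, 0.422, 0.567]
contact_force: [-0.1, -0.3, -2.2]
opening: 0.231
```

Request:
carry_out --pt "0 0 -0.001" --pt "0 0 -0.001" --pt "0 0 -0.001" --pt "0 0 0" --twist '[0, 0, 0, 0]'

```text
clock: 9.8
tool_pos: [0.5191, 0.1658, 0.2116]
eef_rot: [-0.567, -0.422, 0.422, 0.567]
contact_force: [-0.3, 1.1, -1.3]
opening: 0.231
```

Request:
carry_out --pt "0 0 -0.001" --pt "0 0 -0.001" --pt "0 0 -0.001" --pt "0 0 0" --twist '[0, 0, 0, 0]'

```text
clock: 10.3
tool_pos: [0.5191, 0.1657, 0.2086]
eef_rot: [-0.567, -0.422, 0.422, 0.567]
contact_force: [-0.2, 0.3, -1.7]
opening: 0.232
```

Request:
carry_out --pt "0 0 -0.001" --pt "0 0 -0.001" --pt "0 0 0" --twist '[0, 0, 0]'

```text
clock: 10.68
tool_pos: [0.5192, 0.1658, 0.2068]
eef_rot: [-0.567, -0.422, 0.422, 0.567]
contact_force: [-0.2, 0.6, -0.5]
opening: 0.232
```

Request:
carry_out --pt "0 0 -0.001" --pt "0 0 -0.001" --pt "0 0 0" --twist '[0, 0, 0]'

```text
clock: 11.05
tool_pos: [0.5195, 0.1658, 0.2051]
eef_rot: [0.567, 0.423, -0.422, -0.567]
contact_force: [-0.7, 0.6, 4.8]
opening: 0.237
```

Request:
carry_out --pt "0 0 -0.001" --pt "0 0 0" --pt "0 0 0" --twist '[0, 0, 0]'

```text
clock: 11.42
tool_pos: [0.5196, 0.1658, 0.2044]
eef_rot: [0.567, 0.423, -0.422, -0.567]
contact_force: [-0.1, -1.6, 7.5]
opening: 0.231
```

Request:
carry_out --pt "0 0 -0.001" --pt "0 0 0" --pt "0 0 0" --twist '[0, 0, 0]'

```text
clock: 11.8
tool_pos: [0.5197, 0.1658, 0.2036]
eef_rot: [0.567, 0.423, -0.422, -0.567]
contact_force: [-1.5, -0.9, 9.3]
opening: 0.236
```

Request:
carry_out --pt "0 0 -0.0007" --pt "0 0 0" --pt "0 0 0" --twist '[0, 0, 0]'

```text
clock: 12.18
tool_pos: [0.5197, 0.1658, 0.2031]
eef_rot: [0.567, 0.423, -0.422, -0.567]
contact_force: [-2.3, -1.3, 8.5]
opening: 0.233
```

Request:
carry_out --pt "0 0 -0.0005" --pt "0 0 0" --pt "0 0 0" --twist '[0, 0, 0]'

```text
clock: 12.55
tool_pos: [0.5198, 0.1658, 0.2026]
eef_rot: [0.567, 0.423, -0.422, -0.567]
contact_force: [-1.7, -0.4, 10.8]
opening: 0.234
```

Request:
carry_out --pt "0 0 -0.0005" --pt "0 0 0" --pt "0 0 0" --twist '[0, 0, 0]'

```text
clock: 12.92
tool_pos: [0.5198, 0.1658, 0.2022]
eef_rot: [0.567, 0.423, -0.422, -0.567]
contact_force: [-2.0, -1.0, 10.3]
opening: 0.233
```

Request:
carry_out --pt "0 0 -0.0005" --pt "0 0 0" --pt "0 0 0" --twist '[0, 0, 0]'

```text
clock: 13.3
tool_pos: [0.5199, 0.1658, 0.2019]
eef_rot: [0.568, 0.423, -0.422, -0.567]
contact_force: [-1.9, -1.9, 13.1]
opening: 0.233
```

Request:
carry_out --pt "0 0 -0.0005" --pt "0 0 0" --pt "0 0 0" --twist '[0, 0, 0]'

```text
clock: 13.68
tool_pos: [0.5201, 0.1658, 0.2019]
eef_rot: [0.568, 0.423, -0.421, -0.567]
contact_force: [-2.2, -2.3, 15.1]
opening: 0.237
```

```bash
python3 - <<'E'
from h import *
crops([('side',260,95,80,110),('top',190,190,80,110)],'pics/c4.png',5)
f=[]
for i in range(6): snapshot('side'); s=get_state(); f.append(s['contact_force'][2])
print(f,s['tool_pos'],s['opening'])
E
```

```text
[np.float64(14.811699201913303), np.float64(15.554452590430316), np.float64(15.090709630825852), np.float64(14.51914717867329), np.float64(15.510273219715604), np.float64(16.014066760647204)] [0.52007848 0.16579833 0.20184283] 0.23691816989544762
```

View pics/c4.png

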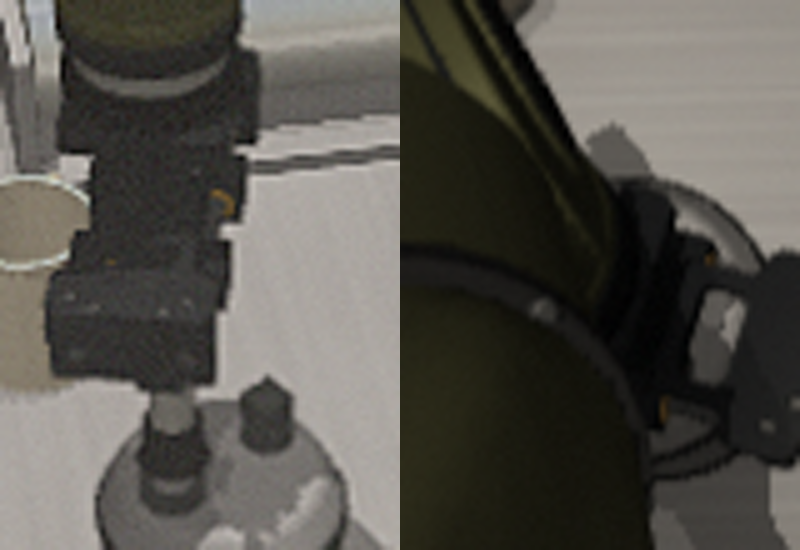

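Chuck seated over the post. The last 0.5 mm added force (about 16.5 N net) with no travel, so the plunger is on its stop. Holding.

Request:
carry_out --pt "0 0 0" --pt "0 0 0" --pt "0 0 0" --pt "0 0 0" --pt "0 0 0" --pt "0 0 0" --pt "0 0 0" --pt "0 0 0" --twist '[0, 0, 0, 0, 0, 0, 0, 0]'

```text
clock: 15.08
tool_pos: [0.5201, 0.1658, 0.2019]
eef_rot: [0.568, 0.423, -0.421, -0.567]
contact_force: [-2.4, -2.0, 15.2]
opening: 0.233
```

Request:
carry_out --pt "0 0 0" --pt "0 0 0" --pt "0 0 0" --pt "0 0 0" --pt "0 0 0" --pt "0 0 0" --pt "0 0 0" --pt "0 0 0" --twist '[0, 0, 0, 0, 0, 0, 0, 0]'

```text
clock: 16.08
tool_pos: [0.5201, 0.1657, 0.2019]
eef_rot: [0.568, 0.423, -0.421, -0.567]
contact_force: [-2.3, -2.3, 15.8]
opening: 0.238
```

Request:
carry_out --pt "0 0 0.005" --pt "0 0 0.01" --pt "0 0 0.015" --pt "0 0 0.02" --pt "0 0 0.015" --pt "0 0 0" --pt "0 0 0" --twist '[0, 0, 0, 0, 0, 0, 0]'

```text
clock: 16.95
tool_pos: [0.5188, 0.1657, 0.2647]
eef_rot: [-0.567, -0.422, 0.423, 0.567]
contact_force: [-1.2, 0.3, -1.7]
opening: 0.236
```

```bash
python3 - <<'E'
from h import *
crops([('side',260,95,80,110),('top',190,190,80,110)],'pics/c5.png',5)
s=get_state();print(s['tool_pos'],s['contact_force'],s['opening'])
im=snapshot('side').astype(int)
m=(im[...,0]-im[...,2]>50)[170:190,285:305]; v,u=np.nonzero(m); print('brass',285+(u.min()+u.max())/2,170+(v.min()+v.max())/2,len(u))
E
```

```text
[0.51870256 0.16558503 0.26435505] [-0.55502548  0.6889111  -1.80891589] 0.23614612694134396
brass 293.5 179.0 18
```

View pics/c5.png

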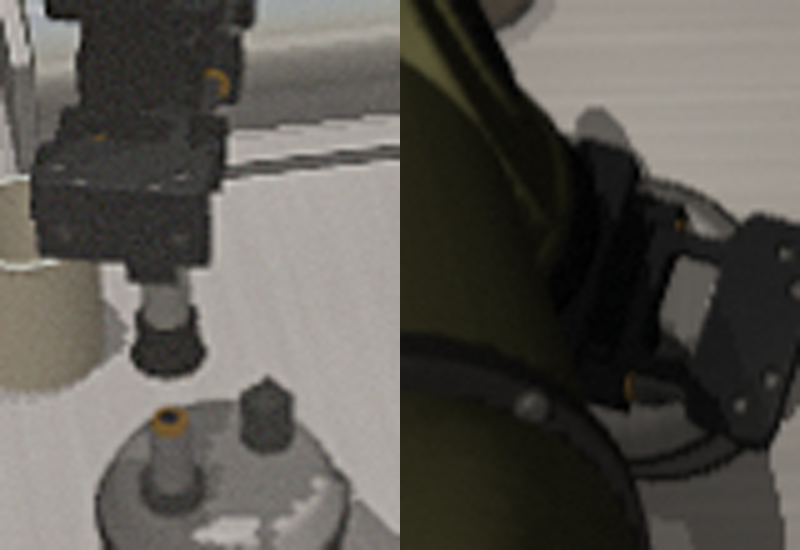

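Gauge is off the valve with the same grip (no slip visible) and the brass is back up at (293.5,179). Returning to the stand.

Request:
carry_out --pt "0 -0.02 0" --pt "0 -0.05 0" --pt "0 -0.05 0" --pt "0 -0.05 0" --pt "0 -0.05 0" --pt "0.005 -0.05 0" --pt "0.005 -0.05 0" --pt "0.005 -0.026 0" --twist '[0, 0, 0, 0, 0, 0, 0, 0]'

```text
clock: 18.1
tool_pos: [0.5325, -0.1857, 0.2647]
eef_rot: [0.569, 0.42, -0.422, -0.568]
contact_force: [-0.0, 1.2, -0.9]
opening: 0.237
```

Request:
carry_out --pt "0 -0.02 0" --pt "0 0 -0.03" --pt "0 0 -0.04" --pt "0 0 -0.04" --pt "0 0 -0.03" --pt "0 0 -0.01" --pt "0 0 0" --pt "0 0 0" --twist '[0, 0, 0, 0, 0, 0, 0, 0]'

```text
clock: 19.1
tool_pos: [0.535, -0.2005, 0.1163]
eef_rot: [0.568, 0.423, -0.422, -0.567]
contact_force: [-0.3, 0.3, -0.8]
opening: 0.236
```

Request:
carry_out --pt "-0.001 0 -0.02" --pt "0 0 -0.01" --pt "0 0 -0.005" --pt "0 0 -0.003" --pt "0 0 -0.002" --pt "0 0 0" --twist '[0, 0, 0, 0, 0, 0]'

```text
clock: 19.85
tool_pos: [0.5333, -0.2002, 0.0752]
eef_rot: [0.567, 0.422, -0.422, -0.567]
contact_force: [0.3, 0.2, -0.3]
opening: 0.234
```

Request:
carry_out --pt "0 0 -0.004" --pt "0 0 -0.003" --pt "0 0 -0.002" --pt "0 0 0" --twist '[0, 0, 0, 0]'

```text
clock: 20.35
tool_pos: [0.533, -0.2002, 0.0658]
eef_rot: [-0.567, -0.422, 0.422, 0.567]
contact_force: [-0.6, 0.2, -1.5]
opening: 0.233
```

Request:
carry_out --pt "0 0 -0.001" --pt "0 0 -0.001" --pt "0 0 0" --pt "0 0 0" --twist '[0, 0, 0, 0]'

```text
clock: 20.85
tool_pos: [0.5331, -0.2002, 0.0641]
eef_rot: [-0.567, -0.422, 0.422, 0.567]
contact_force: [-0.3, 0.9, -1.3]
opening: 0.238
```

Request:
carry_out --pt "0 0 0" --pt "0 0 0" --pt "0 0 0" --pt "0 0 0" --pt "0 0 0" --pt "0 0 0" --twist '[0, 0, 0, 0, 0, 0]' --grip 0.05

```text
clock: 21.6
tool_pos: [0.5332, -0.2002, 0.064]
eef_rot: [-0.567, -0.422, 0.422, 0.567]
contact_force: [-0.2, 0.3, 1.0]
opening: 0.568
```

Request:
carry_out --pt "0 0 0.02" --pt "0 0 0.03" --pt "0 0 0.04" --pt "0 0 0.05" --pt "0 0 0.05" --pt "0 0.05 0" --pt "-0.02 0.05 0" --pt "-0.03 0.05 0" --twist '[0, 0, 0, 0, 0, 0, 0, 0]'

```text
clock: 22.6
tool_pos: [0.4831, -0.0484, 0.2542]
eef_rot: [0.567, 0.423, -0.422, -0.567]
contact_force: [0.5, 0.8, 0.4]
opening: 0.568
```

Request:
carry_out --pt "-0.02 0.05 0" --pt "0 0.05 0" --pt "0 0.05 0" --pt "0 0 0" --pt "0 0 0" --twist '[0, 0, 0, 0, 0]'

```text
clock: 23.22
tool_pos: [0.4629, 0.0991, 0.254]
eef_rot: [0.567, 0.422, -0.423, -0.567]
contact_force: [-0.5, -0.9, 0.0]
opening: 0.569
```

```bash
python3 - <<'E'
from h import *
crops([('side',295,300,80,70),('top',375,225,80,70)],'pics/c6.png',5)
cv2.imwrite('pics/side9.png',snapshot('side')[:,:,::-1])
print(get_state()['clock'],get_state()['tool_pos'])
E
```

```text
23.375 [0.46319658 0.09810842 0.25398504]
```

View pics/c6.png

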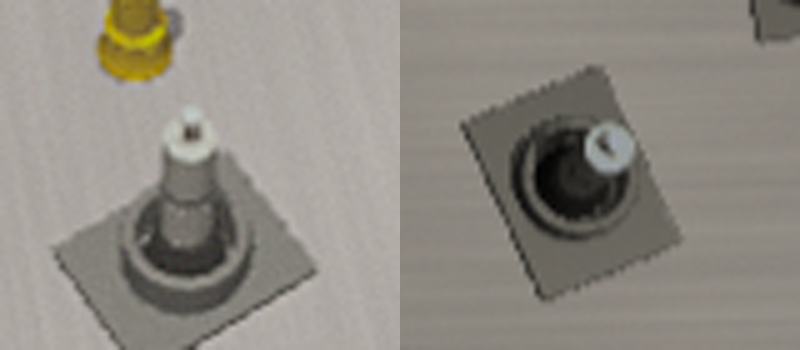

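View pics/side9.png

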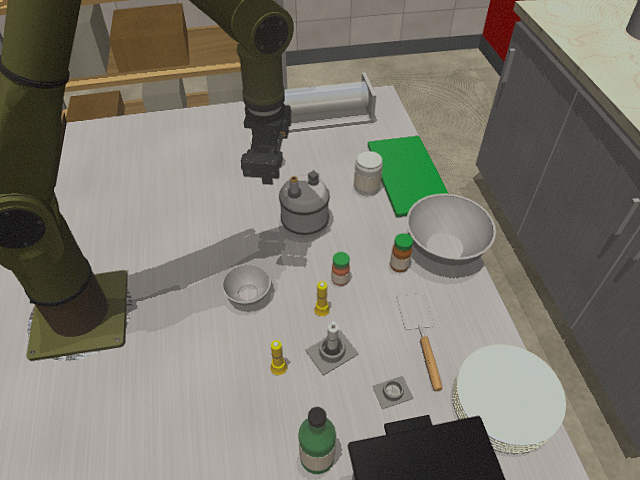

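The side crop shows the gauge upright in the cup with the rod head at about (333,323), 5 px above the barrel top, so roughly 11 mm out. The bystanders look unmoved and the arm is clear.

```bash
python3 -c "
from plant import job
print(job.finish_job())"
```

```text
the job is handed in; nothing more can be done
None
```

The gauge read the keg and is back upright in the larger stand with its rod still out. I handed the job in at about 23 s; the hand-in gives no verdict.

- **Pressing:** I found the plunger by touch and pressed in small steps to about 17 N net. The last 0.5 mm step added force but no travel, so I took the plunger as fully down and held it there for over 2 s.
- **Last pictures:** The white rod shows about 11 mm out, estimated from the side view only. No listed object has visibly moved in the side view, and the arm is clear. I last checked the plunger just after lifting off, and it was back up.
- **Disagreements and limits:** The two cameras disagreed by 2–4 mm on absolute positions, so I aligned the gauge to the valve by relative measurements, which agreed to about 1 mm. The rod was hidden by the gripper during pressing and lifting, so I only saw it after release.

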